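# Unbolt the blast box hatch

### The arm

A 6-joint arm with a two-finger parallel gripper is mounted at the origin on the work surface. World frame = base frame: x ahead of the robot, y to its left, z up, the work surface at z = 0. Lengths are in m, angles in rad, forces in N, time in s.
With the tool pointing down it reaches from about 0.325 to 0.9 m from the base axis. Payload 6.1 kg.
Tool frame: the origin (TCP) lies on the front face of the gripper's body, between the roots of the fingers; the fingertips stand 70 mm ahead of it and the grasp point (between the pads) lies 51 mm ahead of it (env.tips_ahead is the distance from the TCP to the fingertips, in m); z points along the fingers, y is the line along which they close (so a half turn about z gives the same grasp; the last joint's range is limited). The gripper opens to 87 mm and grips with 3 to 60 N. Pads are 19 mm wide; open, the fingers measure 117 mm over their backs; the gripper's body (75 mm by 190 mm) begins 51 mm behind the grasp point.
Start: joints at [-1.437, 0.22, 1.526, -0, 1.395, -0.126], TCP at [0.161, -0.604, 0.292] pointing down, gripper open.
Joint ranges: [-2.98, 2.98], [-0.91, 2.08], [0.09, 2.57], [-1.24, 4.39], [0.2, 2.65], [-2.68, 2.68]. Speed limits (rad/s): [2.57, 2.57, 3.01, 3.14, 3.14, 3.14].

### API

Orientations are given as [roll, pitch, yaw] about the fixed x, y, z axes, in that order (R = Rz(yaw) Ry(pitch) Rx(roll)).
In Python, from plant import env gives the robot as it stands. The module is installed in compiled form; this text tells all that it offers. Calls block until the motion is done:
- env.movep(position, orientation): joint-space move of the TCP to a pose.
- env.move_linear(position, ori=None, feed=0.15): straight line of the TCP; ori=None keeps the orientation; feed is the mean speed in m/s.
- env.move_joints(angles): joint-space move.
- env.release() and env.close(force=None): open the fingers fully, or close them until they stop; force is the grip in N (None keeps the last).
- env.hold(seconds).
- env.ik(position, orientation): joint angles nearest the present ones, or None.
- env.observe(): the state.
- env.capture(name): name is "scene" or "top" or "wrist"; returns the picture (384x512x3 uint8, blue, green, red); there is no depth.
- env.camera_model(name): a dict with "intrinsics" (3x3 intrinsics, pixels), "R" (3x3) and "t" (3): a world point X has camera coordinates R X + t. Camera axes: x right, y down, z forward; pixel columns grow to the right and rows downward; lengths in m; the calibration is good to about 2 mm. A picture is of the moment at which its call begins: read the wrist's pose just before it. camera_model takes no time and is no camera call; for the wrist camera it gives the pose at the moment of the call.
A pose or a line that the arm cannot do raises env.MotionError and nothing moves.
- env.finish_job(): hands the job in; it is judged then, once.
Trained networks look in the newest picture that a camera, given by its name, has taken for a name from the list of things; names that differ only in an ending like _2 or _b are one class to them, and where a whole thing is asked for, a point or a joint stands for the part that bears it (a point fixed in the world has none). Each returns a list of dicts, best first, with "confidence" (0 to 1); they miss things now and then, are a little off and sometimes report something else, mostly with a low value. They report only what shows in the picture. A call takes as long as a camera call.
- env.spot_in(label, camera): "box" ([left, top, width, height] in pixels, round what is visible of it).
- env.cut_out(label, camera): "pixels" (384x512 bool, what is visible of it) and "box" ([left, top, width, height] in pixels, round what is visible of it).
The state is a dict: "time_s": time; "qpos": joint angles; "qvel": joint speeds; "joint_efforts": joint torques, N m; "position": TCP position; "orientation": TCP orientation; "ft_force": force on the tool from outside, world axes, zero at the start; "moment": the same for the moment, N m; "width": finger opening in m; "grasp_force": force on a finger pad.
Only numpy, scipy, OpenCV 4.12 (cv2) and the standard library are available. Lean on these libraries where they do the work, as an engineer would, in place of code of your own. Each camera call takes 0.05 s, during which the arm holds its last target. There are 200 camera calls.

### The job

Unbolt the hatch of the blast box so that the specimen can be taken out: with one fingertip hold down the red spring catch, and with the other draw the bolt by its black knob towards the catch as far as it will go before you let the catch up; then take the hand away, so that the catch springs up again and keeps the bolt drawn. This is fingertip work and nothing is to be lifted: leave the hatch shut, and do not move the things that stand on and around the box.

Things in the scene. Friction and masses are not known exactly. Their poses are not given: they have to be found in the camera images.
- blast_box: Grey sheet-metal box fixed on the bench, 300 (x) by 420 (y) by 204 mm high; origin: centre of its underside. Its -x side, with two rubber hand ports, faces the robot (yaw within 0.35 rad). Its flush blue hatch carries bolt and catch, in line along the box's y, 55 mm from the top's front edge. In that line, 163 mm to the +y side of the knob, begins a wire handle of the hatch, 29 mm high (not needed).
- knob_top (a point): Centre of the top of the bolt's black knob, an upright post 16 mm in diameter. Its top is 50 mm above the hatch plate. Only the flat bolt, its guide and keeper, at most 22 mm above the hatch plate, lie below it and within 60 mm to its -y side. It moves along the box's +y as the bolt is drawn.
- paddle_top (a point): Centre of the flat top of the red catch paddle: 62 mm long (box's y), 26 mm wide, 30 mm above the hatch plate when up, 24 mm when down. It starts 75 mm to the +y side of the knob's axis; the drawn knob ends 6 mm short of the paddle. It goes straight down and stays level wherever it is pressed, so a fingertip may slide along it.
- catch_paddle: The red paddle itself (same part as above); its origin is on the hatch plate below its centre when up, axes as the box.
- bolt_knob: The black knob itself; its origin is on the hatch plate under the knob's axis, axes as the box. It turns or lifts in no way, it only slides with the bolt.
- bolt (a joint): How far the bolt is drawn, m: 0 = home in the keeper (start), 0.0305 = fully drawn, at its stop. It slides along the box's +y (to the robot's left) with about 2 N of friction. Notches at 0, 0.010, 0.020 and 0.030 let the catch hold it: it moves only while the catch is down.
- catch (a joint): How far the catch is pressed down, m: 0 = up, 0.006 = down against its stop. Spring: about 4 N at first, 8 N fully down. The bolt is free from 0.0045 on. Released with the bolt at a notch it returns to 0; released elsewhere it stays near 0.0045, under the bolt.
- hatch (a joint): Opening angle of the hatch, rad: 0 = shut (the start), hinged along its far edge. It must stay shut.
- glue_jar: Amber jar with white cap, 36 mm in diameter, 40 mm high, standing on the box's top near its -y side. Origin: centre of its underside. Bystander.
- ammonite: Brown coiled fossil, 54 mm across, 18 mm thick, lying on the box's top near its -y side. Origin: centre of its underside. Bystander.
- brush: Flat wooden brush, 150 mm long, lying on the rear edge of the box's top. Origin: on its underside near the middle. Bystander.
- wash_bottle: White bottle with blue cap and bent spout, 68 mm in diameter, 190 mm high, on the bench. Origin: centre of its underside. Bystander.
- matrix_block: Grey rock with a fossil in it, about 170 x 140 x 100 mm, on the bench. Origin: centre of its underside. Bystander.
- specimen_tray: White specimen tray, 140 x 110 x 35 mm, with small bones, on the bench. Origin: centre of its underside. Bystander.
- scoop: Small orange scoop, 150 mm long, on the bench. Origin: under the middle of its pan. Bystander.
- pick_cup: Blue cup of picks, 64 mm in diameter, 145 mm high with the picks, on the bench. Origin: centre of its underside. Bystander.

How it is judged:
On the way, in this order (a step that is already met when the one before it is completed fails the run):
1. a fingertip holds the catch down while the bolt is still home (value of joint catch above 0.004 m and contact force between the fingers and catch_paddle above 1 N and value of joint bolt below 0.006 m), for 0.05 s.
2. the bolt is fully drawn with the catch still held down (value of joint bolt above 0.0285 m and value of joint catch above 0.004 m and contact force between the fingers and catch_paddle above 1 N), for 0.05 s.
At the end, for the whole second after the job is handed in: The bolt is drawn at least 28.5 mm of its 30.5 mm, the catch has sprung up to within 1.5 mm of its rest, and the hatch is shut (under 0.02 rad) (value of joint bolt above 0.0285 m and value of joint catch below 0.0015 m and value of joint hatch below 0.02 rad); the robot touches nothing.
It fails at once if the hatch was lifted (value of joint hatch above 0.04 rad).
It fails at once if a thing on or around the box was lifted, carried or moved by more than 15 mm (distance of any of glue_jar, ammonite, brush, wash_bottle, matrix_block, specimen_tray, scoop, pick_cup from where it was at the start of the episode above 0.015 m).
It also fails if it takes over 43 s, if anything falls off the work surface, if the arm or the gripper's body presses on something with over 40 N, if the wrist force passes 120 N, or if a joint passes its speed limit or range.

## Working session

There is one attempt and no reset: what is moved stays moved. The work goes in short steps, each a Python script; the robot and the scene stay as the last script left them, time stands still between calls to the robot, and variables do not carry over. Pictures are saved under pics/ and viewed, at most 10 in all, crops included, and the job is handed in when it is done.

```bash
mkdir -p pics; ls
cat > h.py <<'E'
import numpy as np, cv2
from plant import env
def ray(cam,uv):
    m=env.camera_model(cam) if isinstance(cam,str) else cam
    K,R,t=[np.array(m[k]) for k in("intrinsics","R","t")]
    return -R.T@t, R.T@np.linalg.inv(K)@np.array([uv[0],uv[1],1.0])
def onz(cam,uv,z):
    c,d=ray(cam,uv); return c+d*(z-c[2])/d[2]
def proj(m,X):
    p=np.array(m["intrinsics"])@(np.array(m["R"])@np.array(X)+np.array(m["t"])); return p[:2]/p[2]
def tri(rays):
    A=0;b=0
    for c,d in rays:
        d=d/np.linalg.norm(d);P=np.eye(3)-np.outer(d,d);A=A+P;b=b+P@c
    return np.linalg.solve(A,b)
E
python3 - <<'E'
from h import *
ims=[]
for c in("scene","top"):
    im=env.capture(c); cv2.imwrite(f"pics/{c}_raw.png",im); ims.append(im)
    for l in("catch_paddle","bolt_knob","blast_box"):
        r=env.cut_out(l,c)
        for q in r[:2]:
            p=np.argwhere(q["pixels"]); uv=p.mean(0)[::-1]
            print(c,l,round(q["confidence"],2),q["box"],uv.round(1),len(p),onz(c,uv,{"c":.234,"b":.24}.get(l[0],.2)).round(3))
cv2.imwrite("pics/a.png",cv2.resize(np.hstack(ims),(800,300)))
cv2.imwrite("pics/t.png",cv2.resize(ims[1],(800,600)))
print(env.observe()["time_s"],env.camera_model("top"))
E
```

```text
pics
scene catch_paddle 0.67 [245.9, 175.5, 25.8, 10.6] [257.  179.6] 159 [ 0.591 -0.053  0.234]
scene bolt_knob 0.64 [225.5, 170.5, 9.3, 13.6] [230.4 176.1] 49 [ 0.603 -0.124  0.24 ]
scene blast_box 0.73 [141.8, 164.4, 180.7, 144.3] [239.1 236.6] 19991 [ 0.788 -0.043  0.24 ]
scene blast_box 0.61 [404.2, 238.6, 44.5, 59.1] [424.4 267. ] 1997 [0.758 0.383 0.24 ]
top catch_paddle 0.52 [245.3, 195.8, 21.0, 7.9] [254.6 197.9] 174 [ 0.593 -0.049  0.234]
top catch_paddle 0.46 [91.8, 174.7, 39.2, 44.4] [110.5 197.6] 1425 [0.595 0.367 0.234]
top blast_box 0.72 [190.0, 105.8, 151.8, 121.9] [261.9 168.3] 14000 [ 0.678 -0.07   0.24 ]
top blast_box 0.36 [95.7, 228.2, 31.6, 27.2] [110.8 238.3] 627 [0.479 0.361 0.24 ]
0.4 {'intrinsics': array([[361.78989362,   0.        , 249.1702964 ],
       [  0.        , 361.78989362, 186.55551715],
       [  0.        ,   0.        ,   1.        ]]), 'R': array([[-0.00176596, -0.99998516, -0.00515403],
       [-0.99737646,  0.00213429, -0.07235769],
       [ 0.07236762,  0.00501273, -0.99736543]]), 't': array([-0.03057013,  0.64120906,  1.23243019])}
```

View pics/t.png

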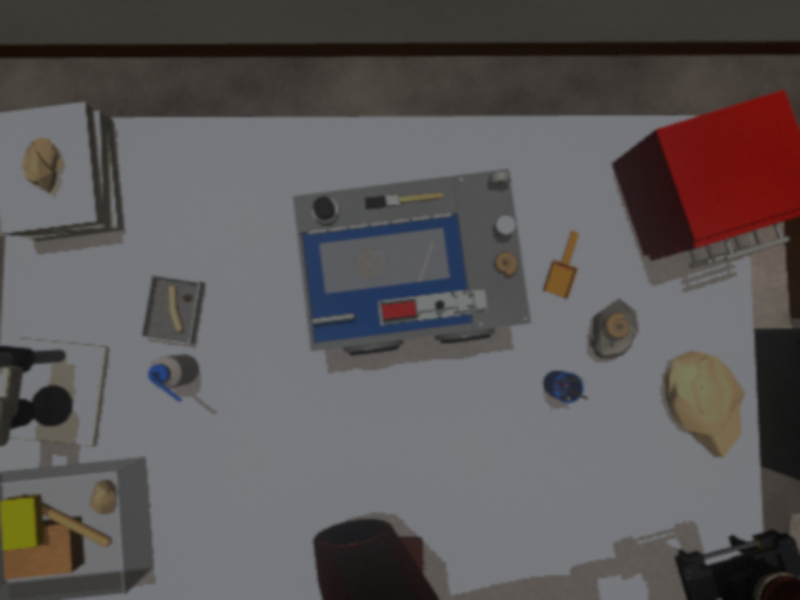

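View pics/scene_raw.png

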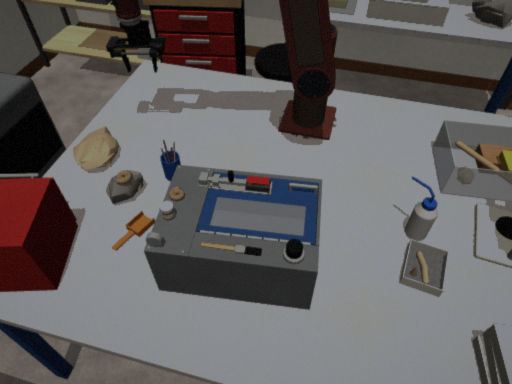

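The top view shows the box with a yaw of about 0.12. The red paddle is at (400,310) and the knob at (440,304) in the 800-px picture. I'm moving over it for a wrist look.

Run:
```python
from h import *
o=env.observe(); print(o["orientation"])
p=o["position"]; env.move_linear([p[0],p[1],.43])
for y in(.118,.118+np.pi,.118-np.pi): print(y,env.ik([.598,-.093,.43],[np.pi,0,y]))
cand=[(y,env.ik([.598,-.093,.43],[np.pi,0,y])) for y in(.118,.118-np.pi)]
y=min((c for c in cand if c[1] is not None),key=lambda c:abs(c[1][5]))[0]
env.movep([.598,-.093,.43],[np.pi,0,y])
m=env.camera_model("wrist"); im=env.capture("wrist"); cv2.imwrite("pics/w1.png",im)
for l,z in(("catch_paddle",.234),("paddle_top",.234),("bolt_knob",.254),("knob_top",.254)):
    for q in env.cut_out(l,"wrist")[:2]:
        pix=np.argwhere(q["pixels"]); uv=pix.mean(0)[::-1]
        print(l,round(q["confidence"],2),np.round(q["box"]),uv.round(1),len(pix),onz(m,uv,z).round(4))
R,t=np.array(m["R"]),np.array(m["t"]); print("cam",-R.T@t,R.round(2).tolist(),y,env.observe()["time_s"])
```

```text
[-3.14133934e+00 -3.76846117e-05  2.59760178e-01]
0.118 [-2.84527331e-01  1.22057898e-01  1.38366908e+00 -4.44089210e-16
  1.63586568e+00  1.16826900e+00]
3.259592653589793 [-0.28452733  0.1220579   1.38366908  0.          1.63586568 -1.97332366]
-3.0235926535897932 [-0.28452733  0.1220579   1.38366908  0.          1.63586568 -1.97332366]
catch_paddle 0.77 [180. 171.  57.  25.] [210.2 182.1] 1296 [ 0.5909 -0.0487  0.234 ]
paddle_top 0.85 [184. 171.  53.  26.] [210.4 182.1] 1270 [ 0.591  -0.0489  0.234 ]
bolt_knob 0.52 [388. 100.  37.  47.] [404.7 121.3] 1321 [ 0.6774 -0.2303  0.254 ]
bolt_knob 0.51 [380. 234.   8.  10.] [383.9 237. ] 51 [ 0.5577 -0.2398  0.254 ]
knob_top 0.59 [275. 174.  14.  20.] [279.6 182.6] 269 [ 0.604  -0.1208  0.254 ]
cam [ 0.66849383 -0.08468599  0.52200186] [[0.12, -0.99, -0.0], [-0.96, -0.11, 0.26], [-0.26, -0.03, -0.96]] 0.118 4.1083
```

View pics/w1.png

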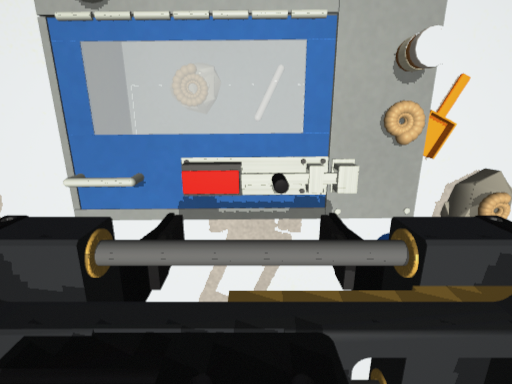

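The wrist view shows the paddle top at about (182–240, 170–195), the knob at (280,183) and the hinge line along row 14. The knob mask includes the post's side, so I'll check the knob and the yaw against the known 75 mm spacing.

Run:
```python
from h import *
m=env.camera_model("wrist"); im=cv2.imread("pics/w1.png")
hsv=cv2.cvtColor(im,cv2.COLOR_BGR2HSV)
red=((hsv[...,0]<6)|(hsv[...,0]>174))&(hsv[...,1]>180)&(hsv[...,2]>170); red[:,:150]=0;red[:,300:]=0
pts=np.argwhere(red)[:,::-1].astype(np.float32); W=np.array([onz(m,p,.234)[:2] for p in pts],np.float32)*1000
r=cv2.minAreaRect(W); print("rect mm",r,len(W))
a,b=[onz(m,p,.204) for p in((57,15),(327,13))]; v=a-b; print("hinge yaw",np.arctan2(-v[0],v[1]))
a,b=[onz(m,p,.204) for p in((78,212),(325,212))]; v=a-b; print("front hatch yaw",np.arctan2(-v[0],v[1]))
P=np.array([*np.array(r[0])/1000,.234]); 
for y in(.1,.118,.136):
    k=P+[.075*np.sin(y),-.075*np.cos(y),.02]; print(y,k.round(4),proj(m,k).round(1),proj(m,k-[0,0,.028]).round(1))
cv2.imwrite("pics/w1c.png",cv2.resize(im[150:215,170:370],None,fx=4,fy=4,interpolation=cv2.INTER_CUBIC))
```

```text
rect mm ((591.515380859375, -48.25826644897461), (25.688861846923828, 60.58462142944336), 6.742960453033447) 1294
hinge yaw 0.12362820185424135
front hatch yaw 0.11776430762720953
0.1 [ 0.599  -0.1229  0.254 ] [281.3 187.7] [278.7 181. ]
0.118 [ 0.6003 -0.1227  0.254 ] [281.3 186.4] [278.7 179.9]
0.136 [ 0.6017 -0.1226  0.254 ] [281.4 185.1] [278.7 178.7]
```

View pics/w1c.png

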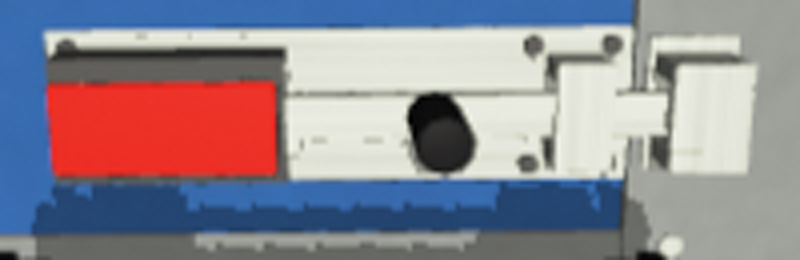

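The knob top is at (281,186) in the full picture, which matches the prediction for yaw 0.118, so I'm descending under force watch.

```bash
cat >> h.py <<'E'
yaw=.12; Y=np.array([-np.sin(yaw),np.cos(yaw),0]); K=np.array([.6003,-.1227,0]); T=env.tips_ahead
def pose(s,ztip): return (K+Y*s+[0,0,ztip+T]).tolist()
O=[np.pi,0,yaw]
def F():
    f=np.array(env.observe()["ft_force"]); return f
E
python3 - <<'E'
from h import *
env.move_linear(pose(31.5e-3,.275),O,feed=.1)
env.move_linear(pose(31.5e-3,.238),O,feed=.05); env.hold(.2)
f0=F(); print(f0.round(2),T)
z=.238
while z>.2262:
    z-=.001; env.move_linear(pose(31.5e-3,z),O,feed=.02); env.hold(.08)
    f=F()-f0; o=env.observe(); print(round(z,4),round(o["position"][2]-T,4),f.round(2),np.round(o["moment"],2))
    if f[2]>9.5: break
print(env.observe()["time_s"])
cv2.imwrite("pics/w2.png",env.capture("wrist")); cv2.imwrite("pics/s2.png",cv2.resize(env.capture("scene")[150:230,180:310],None,fx=5,fy=5,interpolation=cv2.INTER_CUBIC))
E
```

```text
[-0.94  0.54 -0.03] 0.0697
0.237 0.237 [ 1.14 -0.46 -0.34] [-0.03 -0.02 -0.01]
0.236 0.236 [-0.07 -0.87  0.44] [ 0.02 -0.02  0.01]
0.235 0.235 [ 1.17 -0.63  0.63] [ 0.05  0.02 -0.02]
0.234 0.2344 [ 0.63 -0.59  2.5 ] [ 0.08  0.09 -0.01]
0.233 0.2334 [ 0.44 -1.21  5.25] [0.27 0.14 0.01]
0.232 0.2323 [ 1.12 -0.62  5.87] [0.21 0.14 0.01]
0.231 0.2315 [ 0.82 -1.14  5.68] [0.36 0.18 0.05]
0.23 0.2306 [-0.24  0.26  6.54] [ 0.31  0.2  -0.01]
0.229 0.2297 [-0.92 -0.97  6.78] [0.33 0.22 0.04]
0.228 0.2288 [ 0.13 -0.14  6.54] [0.39 0.34 0.06]
0.227 0.2283 [-0.13 -1.24  9.02] [0.51 0.44 0.11]
0.226 0.2283 [-2.85 -0.89 13.82] [0.72 0.83 0.15]
10.2
```

View pics/w2.png

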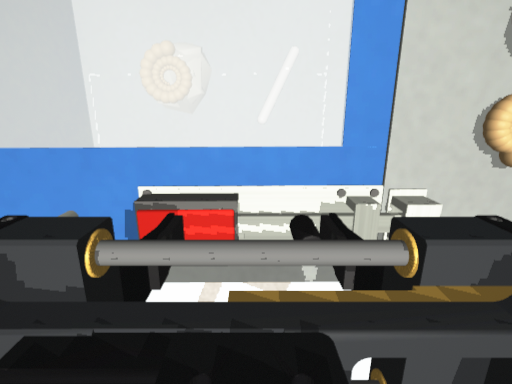

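The catch is against its stop. The left finger is on the paddle, and the right finger (column ~340) is just beyond the knob (column ~305). Next I close to draw the bolt.

Run:
```python
from h import *
env.close(8); o=env.observe(); print(o["width"],o["grasp_force"],o["ft_force"],o["position"]-np.array(pose(31.5e-3,.226)),o["time_s"])
cv2.imwrite("pics/w3.png",env.capture("wrist"))
```

```text
0.016228766962350028 9.034379858057946 [ 0.44467298 -5.19528758  8.99056345] [ 0.00093756 -0.00168747  0.00195043] 11.8
```

View pics/w3.png

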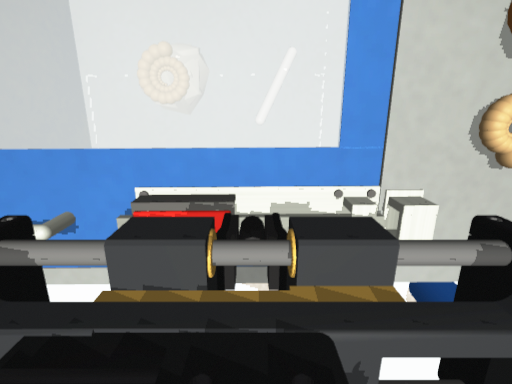

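The fingers are on both sides of the knob (column ~252). I'll nudge +y to confirm the end stop.

Run:
```python
from h import *
for d in(1,2,3,4,5):
    env.move_linear(pose((31.5+d)*1e-3,.226),O,feed=.02); env.hold(.15)
    o=env.observe(); p=np.array(o["position"])-K; print(d,"s",(p@Y*1e3).round(2),"Fy",(np.array(o["ft_force"])@Y).round(2),"Fz",round(o["ft_force"][2],2),o["width"])
    if np.array(o["ft_force"])@Y<-14: break
print(o["time_s"])
```

```text
1 s 29.89 Fy -8.26 Fz 8.58 0.01628419006242093
2 s 30.06 Fy -10.55 Fz 7.07 0.01605479091932663
3 s 30.21 Fy -13.38 Fz 6.2 0.0165251529739374
4 s 30.38 Fy -16.77 Fz 6.9 0.01659674021793027
13.45
```

The force climbs without travel, so the bolt is at its stop. Opening pulls the fingers off both sides of the knob, then I lift.

Run:
```python
from h import *
env.release(); env.hold(.1); print(env.observe()["width"],F().round(2))
env.move_linear(pose(35.5e-3,.27),O,feed=.05)
env.move_linear(pose(35.5e-3,.36),O,feed=.12); env.hold(.3)
m=env.camera_model("wrist"); im=env.capture("wrist"); cv2.imwrite("pics/w4.png",im)
for l,z in(("paddle_top",.234),("knob_top",.254)):
    for q in env.cut_out(l,"wrist")[:1]:
        pix=np.argwhere(q["pixels"]); uv=pix.mean(0)[::-1]; print(l,q["box"],((onz(m,uv,z)-K)@Y*1e3).round(1))
for s in(28.5,30): print(s,proj(m,K+Y*s/1e3+[0,0,.254]).round(1))
print("paddle centre up/down",[proj(m,K+Y*.075+[0,0,h]).round(1) for h in(.234,.228)],F().round(2),env.observe()["time_s"])
```

```text
0.08677681410324484 [ 0.6  -6.94 10.48]
paddle_top [187.7, 169.9, 61.5, 23.7] 74.3
knob_top [185.7, 168.5, 63.6, 27.9] 70.8
28.5 [259.5 185.4]
30 [258.  185.4]
paddle centre up/down [array([215.9, 180.6]), array([216.6, 179.3])] [-0.59  0.1   0.22] 17.25
```

View pics/w4.png

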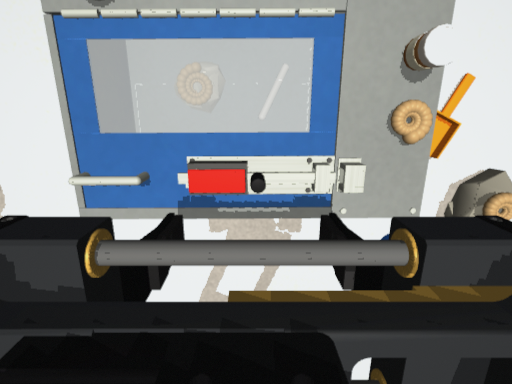

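The knob is now at (258,185), i.e. drawn about 30 mm, next to the paddle. One quick check that the catch is up, comparing its side face with the first picture.

Run:
```python
from h import *
for n,c in(("w1",range(195,230)),("w4",range(201,236))):
    im=cv2.imread(f"pics/{n}.png").astype(int)[155:200,list(c)]
    red=im[...,2]>im[...,1]+100
    print(n,"red",red.sum(0).mean(),"top row",155+red.argmax(0).mean(), im.mean(1)[:22].round().astype(int)[:,2].tolist())
```

```text
w1 red 23.142857142857142 top row 170.85714285714286 [57, 56, 167, 224, 224, 223, 181, 85, 38, 66, 92, 99, 98, 99, 97, 155, 221, 237, 237, 237, 237, 237]
w4 red 23.714285714285715 top row 169.28571428571428 [53, 170, 227, 226, 223, 176, 68, 38, 73, 98, 99, 99, 98, 91, 169, 229, 237, 237, 237, 237, 237, 237]
```

```bash
python3 -c "
from h import *
print(env.finish_job())"
```

```text
the job is handed in; nothing more can be done
None
```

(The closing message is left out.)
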